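Putting the glass mixing slabs away in their box

ROBOT

A 6-joint arm with a two-finger parallel gripper is mounted at the origin on the work surface. World frame = base frame: x ahead of the robot, y to its left, z up, the work surface at z = 0. Lengths are in mm, angles in rad, forces in N, time in s.
With the tool pointing down it reaches from about 300 to 825 mm from the base axis. Payload 5.4 kg.
Tool frame: the origin (TCP) lies midway between the tips of the shut fingers; the grasp point (between the pads) lies 19 mm behind it (tcp_to_grasp is the distance from the TCP to the grasp point, in mm); z points along the fingers, y is the line along which they close (so a half turn about z gives the same grasp; the last joint's range is limited). The gripper opens to 92 mm and grips with 3 to 60 N. Pads are 20 mm wide; open, the fingers measure 128 mm over their backs; the gripper's body (75 mm by 189 mm) begins 69 mm behind the grasp point.
Start: joints at [-1.454, 0.158, 1.597, -0, 1.386, -0.21], TCP at [184.559, -544.559, 214.601] pointing down, gripper open.
Joint ranges: [-2.91, 2.91], [-0.94, 2.29], [0.18, 2.7], [-1.29, 4.43], [0.17, 2.64], [-3, 3]. Speed limits (rad/s): [2.57, 2.57, 3.14, 3.14, 3.14, 3.14].

INTERFACE

Orientations are given as a unit quaternion [w, x, y, z].
In Python, from bench import reach, move_linear, goto_joints, set_gripper, sleep, ik, snapshot, IKError, sign_off, current_time_s, current_joint_pos, current_joint_vel, current_tau, current_position, current_ee_rot, current_wrist_force, current_wrist_torque, current_grip_width, current_grasp_force, tcp_to_grasp gives the robot as it stands. Calls block until the motion is done:
- reach(position, orientation): joint-space move of the TCP to a pose.
- move_linear(position, speed=150, rotation=None): straight line of the TCP; rotation=None keeps the orientation; speed is the mean speed in mm/s.
- goto_joints(angles): joint-space move.
- set_gripper(opening): finger opening in mm; the grip force is fixed at half the most; returns when the fingers have stopped.
- sleep(seconds).
- ik(position, orientation): joint angles nearest the present ones, or None.
- snapshot(name): name is "scene" or "top" or "wrist"; returns a dict with "frame" (480x640x3 uint8, red, green, blue), "intrinsics" (3x3 intrinsics, pixels), "k1" (the pictures are not rectified: a ray, as slopes to the right and down, at radius r is drawn at 1 + k1 r^2 times it, then the intrinsics apply), "R" (3x3) and "t" (3): a world point X has camera coordinates R X + t; the wrist camera has in their place "mount" (4x4, takes a point from camera to tool coordinates, whose origin is the TCP and whose axes are the flange's). Camera axes: x right, y down, z forward; pixel columns grow to the right and rows downward; lengths in mm; the calibration is good to about 2 mm. A picture is of the moment at which its call begins: read the wrist's pose just before it. There is no depth.
A pose or a line that the arm cannot do raises IKError and nothing moves.
- sign_off(): hands the job in; it is judged then, once.
Readings, each from a call of its own:
- current_time_s(): time.
- current_joint_pos(): joint angles.
- current_joint_vel(): joint speeds.
- current_tau(): joint torques, N m.
- current_position(): TCP position.
- current_ee_rot(): TCP orientation.
- current_wrist_force(): force on the tool from outside, world axes, zero at the start.
- current_wrist_torque(): the same for the moment, N m.
- current_grip_width(): finger opening in mm.
- current_grasp_force(): force on a finger pad.
Only numpy, scipy, OpenCV 4.12 (cv2) and the standard library are available. Lean on these libraries where they do the work, as an engineer would, in place of code of your own. Each camera call takes 0.05 s, during which the arm holds its last target. There are 200 camera calls.

TASK

Put the pile of three clean glass mixing slabs away in the grey storage box, all together: the tray lane leaves only its ends free to grip and the box has room for fingers only at the long sides, so set the pile down on the blue mat, let go and take it again the other way. Then tilt it so that one end goes down into the box first, along an end wall, lower the other end until the whole pile lies flat on the bottom, and let go. Do not let the glass drop, and leave the two instruments in the tray, the tooth model and the amber jar where they are.

Things in the scene. Friction and masses are not known exactly. Their poses are not given: they have to be found in the camera images.
- slab_low: glass mixing slab, greenish, 66 x 48 x 7 mm, 55 g; origin at the centre of its underside, x along the 66 mm length, y along the 48 mm width, z up out of its top face. The lowest of the pile of three (21 mm high in all), which lies in one of the three lanes of the tray, length along the lane.
- slab_mid: glass mixing slab, greenish, 66 x 48 x 7 mm, 55 g; origin at the centre of its underside, x along the 66 mm length, y along the 48 mm width, z up out of its top face. The middle one, lying loose on slab_low.
- slab_top: glass mixing slab, greenish, 66 x 48 x 7 mm, 55 g; origin at the centre of its underside, x along the 66 mm length, y along the 48 mm width, z up out of its top face. The upper one, lying loose on slab_mid.
- slab_low_end_a (a point): middle of the lower edge of the -x end of slab_low (33 mm from its centre)
- slab_low_end_b (a point): middle of the lower edge of the +x end of slab_low (33 mm from its centre)
- tray: white drying tray, fixed, 240 x 172 mm outside, 28 mm high, walls and floor 4 mm, open above; two 4 mm dividers along x make three lanes 232 mm long, 52 mm wide, centred at y = -56, 0, +56 mm. Origin at the centre of its underside. The pile lies in any one lane: no room for fingers beside its long sides, room past its ends.
- mat: blue silicone mat, fixed on the table, 160 x 160 x 3 mm; origin at the centre of its underside, x and y along its sides
- mat_top (a point): centre of the mat's upper face, 3 mm above the table
- box: grey steel box, open above, fixed by suction feet left or right of the mat, the tray on its other side. Inside 71 (x) x 52 (y) mm, 26 deep; walls 4, floor 5, rim 31 mm above the table; outside 79 x 60. Origin at the centre of its underside, z up. Each long wall has a finger opening in its middle, 44 mm wide (x -22 to +22), from rim to floor; the end walls are whole.
- spatula: cement spatula, blue handle and steel blade, 141 mm long, 9 mm high, loose in another lane of the tray; origin under its middle, x along it
- mirror: steel mouth mirror, 143 mm long, 9 mm high, loose in another lane of the tray; origin under its middle, x along it
- model: plaster study model of a jaw with ivory teeth, about 66 x 60 mm and 33 mm high, loose on the table beyond the mat; origin at the centre of its underside, z up
- jar: amber glass jar with a white cap, 44 mm across and 58 mm high, loose on the table beyond the mat; origin at the centre of its underside, z up
Things that resemble listed ones, but are neither listed nor needed, are in the scene too. Leave any pink look-alike of the slab_top alone.

How it is judged (in metres and radians):
On the way, in this order (a step that is already met when the one before it is completed fails the run):
1. the pile of three lies flat and together on the blue mat, at rest and let go (slabs within 8 mm of one another, centres over the mat) (contact force between the fingers and slab_low below 0.1 N and contact force between the fingers and slab_mid below 0.1 N and contact force between the fingers and slab_top below 0.1 N and linear speed of each of slab_low, slab_mid, slab_top below 0.02 m/s and horizontal distance between slab_low and slab_mid below 0.008 m and horizontal distance between slab_low and slab_top below 0.008 m and angle between each of slab_low, slab_mid, slab_top's own z axis and vertical below 0.06 rad and x of slab_low in the frame of mat_top between -0.08 and 0.08 m and y of slab_low in the frame of mat_top between -0.08 and 0.08 m and x of slab_mid in the frame of mat_top between -0.08 and 0.08 m and y of slab_mid in the frame of mat_top between -0.08 and 0.08 m and x of slab_top in the frame of mat_top between -0.08 and 0.08 m and y of slab_top in the frame of mat_top between -0.08 and 0.08 m and z of slab_top in the frame of mat_top below 0.017 m), for 0.2 s.
2. held by the fingers and tilted by at least 0.10 rad (6 degrees), the pile has its low end inside the box, below the rim and along an end wall (angle between slab_low's own z axis and vertical above 0.1 rad and ((z of slab_low_end_a in the frame of box between 0 and 0.024 m and y of slab_low_end_a in the frame of box between -0.008 and 0.008 m and (x of slab_low_end_a in the frame of box between 0.022 and 0.037 m or x of slab_low_end_a in the frame of box between -0.037 and -0.022 m)) or (z of slab_low_end_b in the frame of box between 0 and 0.024 m and y of slab_low_end_b in the frame of box between -0.008 and 0.008 m and (x of slab_low_end_b in the frame of box between 0.022 and 0.037 m or x of slab_low_end_b in the frame of box between -0.037 and -0.022 m))) and distance between slab_low and slab_top below 0.02 m and (contact force between the fingers and slab_low above 0.5 N or contact force between the fingers and slab_mid above 0.5 N or contact force between the fingers and slab_top above 0.5 N)), for 0.1 s.
At the end, for the whole second after the job is handed in: All three slabs lie in the grey box, one upon another: centres within 5 mm of the box's centre along its length and 4.5 mm across, each level within 0.05 rad, the upper one's underside no more than 22 mm above the table, at rest and let go (x of slab_low in the frame of box between -0.005 and 0.005 m and y of slab_low in the frame of box between -0.0045 and 0.0045 m and z of slab_low in the frame of box between 0.002 and 0.022 m and angle between each of slab_low, slab_mid, slab_top's own z axis and vertical below 0.05 rad and x of slab_mid in the frame of box between -0.005 and 0.005 m and y of slab_mid in the frame of box between -0.0045 and 0.0045 m and z of slab_mid in the frame of box between 0.002 and 0.022 m and x of slab_top in the frame of box between -0.005 and 0.005 m and y of slab_top in the frame of box between -0.0045 and 0.0045 m and z of slab_top in the frame of box between 0.002 and 0.022 m and contact force between the fingers and slab_low below 0.1 N and contact force between the fingers and slab_mid below 0.1 N and contact force between the fingers and slab_top below 0.1 N and linear speed of each of slab_low, slab_mid, slab_top below 0.02 m/s); the robot touches nothing.
It fails at once if the spatula is pushed more than 25 mm or tipped (distance of spatula from where it was at the start of the episode above 0.025 m or angle between spatula's own z axis and vertical above 0.4 rad).
It fails at once if the mouth mirror is pushed more than 25 mm or tipped (distance of mirror from where it was at the start of the episode above 0.025 m or angle between mirror's own z axis and vertical above 0.4 rad).
It fails at once if the tooth model is pushed more than 25 mm or tipped (distance of model from where it was at the start of the episode above 0.025 m or angle between model's own z axis and vertical above 0.4 rad).
It fails at once if the amber jar is pushed more than 25 mm or tipped (distance of jar from where it was at the start of the episode above 0.025 m or angle between jar's own z axis and vertical above 0.4 rad).
It fails at once if a glass slab falls freely: out of the fingers and faster than 0.5 m/s (a drop of about 13 mm) ((contact force between the fingers and slab_low below 0.05 N and linear speed of slab_low above 0.5 m/s) or (contact force between the fingers and slab_mid below 0.05 N and linear speed of slab_mid above 0.5 m/s) or (contact force between the fingers and slab_top below 0.05 N and linear speed of slab_top above 0.5 m/s)).
It also fails if it takes over 64 s, if anything falls off the work surface, if the arm or the gripper's body presses on something with over 40 N, if the wrist force passes 120 N, or if a joint passes its speed limit or range.

## Working session

There is one attempt and no reset: what is moved stays moved. The work goes in short steps, each a Python script; the robot and the scene stay as the last script left them, time stands still between calls to the robot, and variables do not carry over. Pictures are saved under pics/ and viewed, at most 10 in all, crops included, and the job is handed in when it is done.

```bash
ls; mkdir -p pics; python3 - <<'E'
from bench import *
import cv2,numpy as np,pickle
for n in("scene","top"):
    s=snapshot(n); pickle.dump(s,open(n+".pkl","wb")); cv2.imwrite(f"pics/{n}0.png",s["frame"][:,:,::-1]); print(n,s["intrinsics"],s["k1"],s["R"],s["t"])
print(current_time_s(),tcp_to_grasp if not callable(tcp_to_grasp) else tcp_to_grasp(),current_ee_rot(),current_grip_width())
E
```

```text
pics
scene [[479.64289495   0.         311.07075147]
 [  0.         479.64289495 249.25202806]
 [  0.           0.           1.        ]] -0.12000193891312502 [[-4.30813043e-01  9.02441064e-01  4.98939714e-04]
 [ 4.96120250e-01  2.37302795e-01 -8.35195834e-01]
 [-7.53833417e-01 -3.59565725e-01 -5.49952425e-01]] [ 279.57412265 -264.15985914 1460.79142935]
top [[441.73628692   0.         315.90726077]
 [  0.         441.73628692 240.87751306]
 [  0.           0.           1.        ]] -0.10516830705960774 [[-3.56381560e-02 -9.99364316e-01 -9.41335114e-04]
 [-9.78167498e-01  3.50752026e-02 -2.04836708e-01]
 [ 2.04739514e-01 -6.37921912e-03 -9.78795708e-01]] [ 24.99104007 630.80257249 672.40705126]
0.1 18.700000000000003 [-8.22489228e-04  9.86678830e-01  1.62678239e-01  2.97283658e-05] 91.65400091436891
```

View pics/scene0.png

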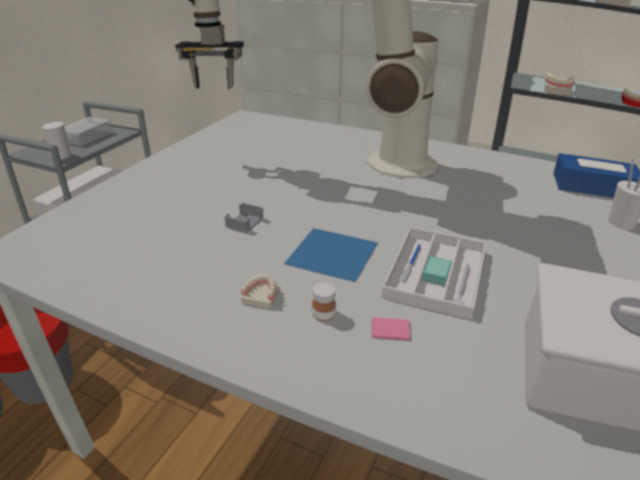

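View pics/top0.png

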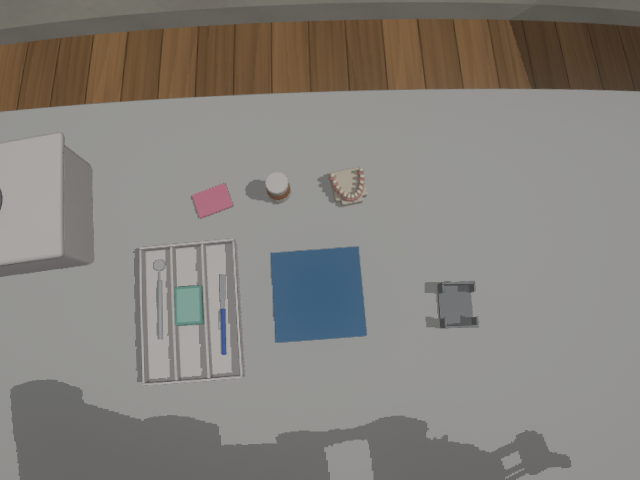

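The scene view shows the green pile in the tray's middle lane (437,270), the pink look-alike (390,328), the mat (333,253), the box (244,218), the model (260,291) and the jar (324,302). The top view has the same things: pile (189,305), pink slab (213,200), mat (318,294), box (457,304), spatula (223,315), mirror (159,300), jar (278,186), model (348,186).

Possible confusions for the pile: the green stack at top (189,305), which is in the tray lane, greenish and as described; and the pink slab at (213,200), a look-alike to reject. I choose the green stack and will check it in a close crop.

```bash
cat > h.py <<'E'
import numpy as np,cv2,pickle
from scipy.spatial.transform import Rotation as Ro
from bench import *
def snap(n,save=None):
    p=np.array(current_position());q=np.array(current_ee_rot())
    s=snapshot(n)
    if n=="wrist":
        Rt=Ro.from_quat(q,scalar_first=True).as_matrix();M=np.array(s["mount"])
        s["Rc"]=Rt@M[:3,:3]; s["o"]=p+Rt@M[:3,3]
    else:
        s["Rc"]=np.array(s["R"]).T; s["o"]=-s["Rc"]@np.array(s["t"])
    if save: cv2.imwrite(f"pics/{save}.png",s["frame"][:,:,::-1]); pickle.dump(s,open(save+".pkl","wb"))
    return s
def rays(s,px):
    K=np.array(s["intrinsics"]);px=np.atleast_2d(px).astype(float)
    d=np.stack([(px[:,0]-K[0,2])/K[0,0],(px[:,1]-K[1,2])/K[1,1]],1)
    u=d.copy()
    for _ in range(20): u=d/(1+s["k1"]*(u**2).sum(1,keepdims=True))
    return np.c_[u,np.ones(len(u))]@s["Rc"].T
def plane(s,px,z):
    r=rays(s,px); return s["o"]+r*((z-s["o"][2])/r[:,2])[:,None]
def tri(ss,pxs):
    A=np.zeros((3,3));b=np.zeros(3);P=[]
    for s,p in zip(ss,pxs):
        r=rays(s,p)[0];r/=np.linalg.norm(r);M=np.eye(3)-np.outer(r,r);A+=M;b+=M@s["o"];P.append((s["o"],M))
    X=np.linalg.solve(A,b); return X,[np.linalg.norm(M@(X-o)) for o,M in P]
def proj(s,X):
    c=(np.atleast_2d(X)-s["o"])@s["Rc"];u=c[:,:2]/c[:,2:];u=u*(1+s["k1"]*(u**2).sum(1,keepdims=True))
    K=np.array(s["intrinsics"]);return u*[K[0,0],K[1,1]]+K[:2,2]
def blobs(s,lo,hi,amin=150,kern=3):
    m=cv2.inRange(cv2.cvtColor(s["frame"],cv2.COLOR_RGB2HSV),lo,hi)
    m=cv2.morphologyEx(m,cv2.MORPH_OPEN,np.ones((kern,kern)))
    c=[x for x in cv2.findContours(m,0,cv2.CHAIN_APPROX_NONE)[0] if cv2.contourArea(x)>amin]
    return sorted(c,key=cv2.contourArea,reverse=True)
GREEN=((70,60,60),(92,255,255));BLUE=((98,110,40),(112,255,255))
def down(yaw,tilt=0): # tool z down, tool x along yaw, y closing; tilt about tool y
    return (Ro.from_euler('z',yaw)*Ro.from_euler('x',np.pi)*Ro.from_euler('y',tilt)).as_quat(scalar_first=True)
E
python3 - <<'E'
from h import *
s=snap("top");sc=snap("scene")
for n,c,z in(("green",GREEN,25),("blue",BLUE,3)):
    for k in (s,sc):
        for b in blobs(k,*c)[:2]:
            r=cv2.minAreaRect(b);P=plane(k,cv2.boxPoints(r),z);print(n,np.round(r[0]),P.mean(0).round(1),[ (P[i]-P[i-1]).round(0)[:2].tolist() for i in (1,2)])
print(plane(s,[[457,304]],10),plane(s,[[189,305]],15))
w=snap("wrist");print(w["mount"],w["intrinsics"],w["k1"])
E
```

```text
green [435. 275.] [566.9 230.7  25. ] [[-48.0, -8.0], [-8.0, 46.0]]
blue [318. 294.] [549.2   2.5   3. ] [[7.0, -163.0], [-157.0, -3.0]]
blue [331. 254.] [550.2  -1.3   3. ] [[-156.0, -58.0], [-5.0, 200.0]]
blue [591. 176.] [-190.3  553.8    3. ] [[-298.0, 11.0], [-21.0, 235.0]]
[[ 519.9822158  -243.14615025   10.        ]] [[535.00985706 228.54421876  15.        ]]
[[ 2.61236727e-04 -9.58960830e-01 -2.83538461e-01  8.03133507e+01]
 [ 9.99999606e-01  9.92519733e-06  8.87776379e-04 -1.13993534e+00]
 [-8.48528598e-04 -2.83538581e-01  9.58960454e-01 -1.69714681e+02]
 [ 0.00000000e+00  0.00000000e+00  0.00000000e+00  1.00000000e+00]] [[343.26134069   0.         320.93395453]
 [  0.         343.26134069 236.54371534]
 [  0.           0.           1.        ]] 0.010092984560470634
```

```bash
python3 - <<'E'
from h import *
def go(p,yaw):
    for y in (yaw,yaw+np.pi,yaw-np.pi):
        if ik(p,down(y)) is not None: reach(p,down(y)); return y
    print("noik",p,yaw)
print(go([520,-243,150],0)); snap("wrist","wb1")
print(go([520,-180,150],0)); snap("wrist","wb2")
print(go([535,170,150],np.pi/2)); snap("wrist","wt1")
print(go([535,228,150],np.pi/2)); snap("wrist","wt2")
print(current_time_s(),current_joint_pos())
a=cv2.imread("pics/wb1.png");b=cv2.imread("pics/wt2.png");
cv2.imwrite("pics/pair.png",np.vstack([a[80:380],b[90:390]]))
E
```

```text
0
0
1.5707963267948966
1.5707963267948966
4.1333 [ 1.94135366e-01  2.31187308e-01  1.64479283e+00 -5.76646702e-04
  1.26580155e+00  1.95113491e-01]
```

View pics/pair.png

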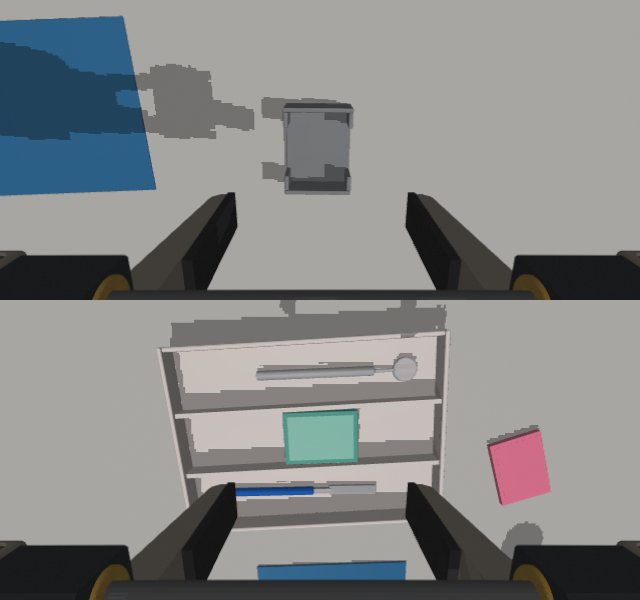

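The paired crop (upper rows of wb1, lower rows of wt2) shows the box at (318,148) with openings on its left and right sides, and the mat at top left. Below it, the pile of greenish slabs sits in the middle lane at (320,437), between mirror and spatula; the pink slab at (519,467) is off the tray and a single piece, so the green pile is confirmed.

```bash
cat >> h.py <<'E'
def quad(s,lo,hi,kern=3,near=None):
    "corner pixels of a bright quadrilateral blob, ordered by angle"
    b=blobs(s,lo,hi,kern=kern)
    if near is not None: b=sorted(b,key=lambda c:np.hypot(*(c.reshape(-1,2).mean(0)-near)))
    h=cv2.convexHull(b[0]);q=cv2.approxPolyDP(h,0.06*cv2.arcLength(h,True),True).reshape(-1,2).astype(float)
    # refine: fit a line to the contour points of each side
    c=b[0].reshape(-1,2).astype(float);L=[]
    for i in range(len(q)):
        a,e=q[i],q[(i+1)%len(q)];d=e-a;l=np.hypot(*d);t=(c-a)@d/l**2;dist=abs((c-a)@[-d[1],d[0]])/l
        p=c[(t>.12)&(t<.88)&(dist<2.5)];v=cv2.fitLine(p.astype(np.float32),cv2.DIST_HUBER,0,.01,.01).ravel();L.append(np.cross([*v[2:],1],[*(v[2:]+v[:2]),1]))
    x=np.array([np.cross(L[i-1],L[i]) for i in range(len(q))]);return x[:,:2]/x[:,2:]
E
python3 - <<'E'
from h import *
L=lambda n:pickle.load(open(n+".pkl","rb"))
t1,t2,b1,b2=map(L,("wt1","wt2","wb1","wb2"))
for s,p in((t2,[(320,227),(286,230),(320,252),(300,209)]),(b1,[(318,220),(318,185),(318,188),(286,220),(318,262),(318,270),(250,280)])):
    H=cv2.cvtColor(s["frame"],cv2.COLOR_RGB2HSV);print([H[y,x].tolist() for x,y in p])
G2=((70,60,150),(92,255,255))
for s in(t1,t2):
    q=quad(s,*G2);P=plane(s,q,25);print(q.round(1).tolist(),P.mean(0).round(1),np.diff(P,axis=0)[:,:2].round(1).tolist())
q1,q2=quad(t1,*G2),quad(t2,*G2)
P=plane(t1,q1,25)
for i in range(len(q1)):
    j=np.argmin(np.linalg.norm(plane(t2,q2,25)-P[i],axis=1));X,e=tri((t1,t2),(q1[i],q2[j]));print(X.round(1),np.round(e,2))
s=snap("top")
q=quad(s,*BLUE);print("mat",plane(s,q,3).round(1).tolist(),plane(s,q,3).mean(0))
for n,s in(("b1",b1),("b2",b2)):
    f=s["frame"];c=proj(s,[520,-243,20])[0].astype(int);print(c)
    cv2.imwrite(f"pics/{n}c.png",cv2.resize(f[c[1]-60:c[1]+60,c[0]-60:c[0]+60,::-1],None,fx=5,fy=5,interpolation=cv2.INTER_CUBIC)[:, :])
cv2.imwrite("pics/bb.png",np.hstack([cv2.resize(cv2.imread(f"pics/{n}c.png"),(400,400)) for n in("b1","b2")]))
E
```

```text
[[81, 72, 181], [84, 115, 149], [84, 114, 150], [81, 71, 180]]
[[100, 6, 118], [105, 8, 61], [100, 7, 107], [0, 0, 99], [110, 13, 61], [110, 12, 64], [17, 11, 169]]
[[357.0, 130.4], [357.0, 185.5], [285.0, 188.4], [280.1, 133.0]] [534.5 229.8  25. ] [[1.3, -45.1], [-61.8, -2.4], [-2.6, 45.5]]
[[352.5, 204.6], [354.4, 248.2], [287.3, 251.8], [287.0, 207.4]] [534.5 229.5  25. ] [[2.8, -40.1], [-60.8, -3.5], [0.9, 41.0]]
[562.6 253.3  37.2] [1.19 1.19]
[567.2 206.4  11.5] [0.49 0.49]
[503.7 204.8  17.2] [0. 0.]
[505.3 251.5  40.4] [1.62 1.62]
mat [[629.7, -72.0, 3.0], [475.2, -78.6, 3.0], [468.8, 76.8, 3.0], [623.1, 83.3, 3.0]] [549.19452378   2.38439144   3.        ]
[320 227]
[391 227]
```

View pics/bb.png

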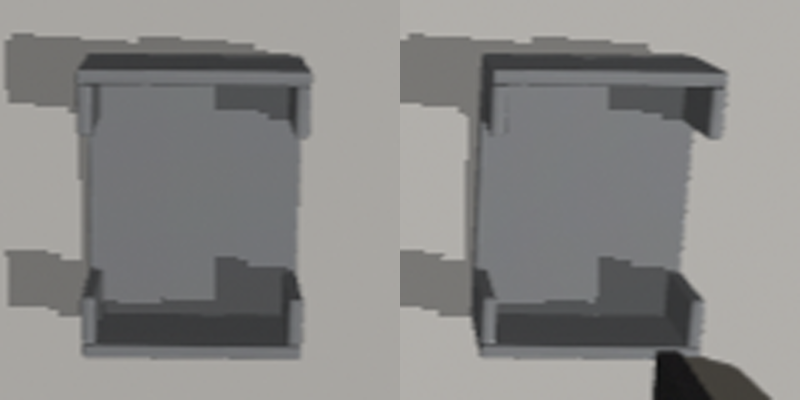

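The box crop shows end walls at top and bottom, with openings left and right between the corner posts, so the box's length runs along world x. I'll measure everything from directly overhead, in pairs of views.

```bash
cat >> h.py <<'E'
def maskbox(s):
    f=s["frame"].astype(int);return ((f[:,:,2]-f[:,:,0]>=1)&(f.sum(2)<480)).astype(np.uint8)
def maskhsv(c): return lambda s:cv2.inRange(cv2.cvtColor(s["frame"],cv2.COLOR_RGB2HSV),*c)
def blob_at(s,mk,X):
    m=cv2.morphologyEx(mk(s),cv2.MORPH_OPEN,np.ones((3,3)));p=proj(s,X)[0]
    c=[x for x in cv2.findContours(m.astype(np.uint8),0,cv2.CHAIN_APPROX_NONE)[0] if cv2.contourArea(x)>300]
    return min(c,key=lambda x:np.linalg.norm(x.reshape(-1,2).mean(0)-p)).reshape(-1,2)
def rect(s,px,z):
    "centre, size (along x,y), yaw of a contour cast onto height z; half a pixel added for the contour's inner trace"
    P=plane(s,px,z)[:,:2];h=cv2.convexHull(P.astype(np.float32));(c,(w,l),a)=cv2.minAreaRect(h)
    a=np.deg2rad(a)
    while a>np.pi/4:a-=np.pi/2;w,l=l,w
    while a<-np.pi/4:a+=np.pi/2;w,l=l,w
    return np.array([*c,w,l,a])
def heights(views,mk,X,zs=np.arange(-10,61,.5)):
    px=[blob_at(s,mk,X) for s in views]
    sp=[np.linalg.norm(rect(views[0],px[0],z)[:2]-rect(views[1],px[1],z)[:2]) for z in zs];return zs[np.argmin(sp)],px
def look(X,yaw,zt,off,pre):
    "two wrist views with the camera over X, moved by +-off along the tool's y"
    ax=np.array([np.cos(yaw),np.sin(yaw)]);v=[]
    for i,k in enumerate((-1,1)):
        p=np.r_[np.array(X[:2])-80*ax+k*off*np.array([-ax[1],ax[0]]),zt];reach(p,down(yaw));sleep(.15);v.append(snap("wrist",pre+str(i)))
    return v
E
python3 - <<'E'
from h import *
Gm,Bm=maskhsv(GREEN),maskhsv(BLUE)
jobs=[("p",[535,229,25],np.pi/2,60,25,Gm,25),("m",[549,2,3],0,130,50,Bm,3),("c",[520,-243,31],0,60,25,maskbox,31),("d",[520,-243,31],np.pi/2,60,25,maskbox,31)]
for n,X,yaw,zt,off,mk,z in jobs:
    v=look(X,yaw,zt,off,n);h,px=heights(v,mk,X);print(n,"h",h,[rect(s,p,z).round(3).tolist() for s,p in zip(v,px)],current_time_s())
E
```

```text
p h 23.0 [[534.743, 229.995, 65.339, 47.536, 0.036], [534.301, 229.969, 65.752, 47.524, 0.036]] 5.4583
m h 2.5 [[548.805, 4.16, 158.88, 158.488, 0.039], [548.844, 4.371, 158.958, 158.8, 0.04]] 7.4083
c h 30.5 [[517.954, -239.965, 78.047, 59.053, -0.011], [517.906, -239.868, 78.068, 58.994, -0.013]] 9.375
d h 30.5 [[518.08, -239.921, 78.064, 59.193, -0.014], [517.899, -239.959, 78.107, 59.178, -0.013]] 11.5083
```

```bash
python3 - <<'E'
from h import *
st=lambda t:print(t,np.round(current_position(),1),"w",round(current_grip_width(),1),"F",round(current_grasp_force(),1),np.round(current_wrist_force(),1),round(current_time_s(),1))
p=np.array(current_position());move_linear([p[0],p[1],150],200)
y0=np.pi/2+.036
reach([534.5,230,110],down(y0));move_linear([534.5,230,5.5],80);st("down")
set_gripper(60);st("grip")
move_linear([534.5,230,12],25);st("lift");move_linear([534.5,230,75],100)
s=snap("scene","lift")
y1=np.pi/2-.0125
move_linear([548,4,75],130,down(y1));move_linear([548,4,15],80);move_linear([548,4,5.0],20);sleep(.2);st("mat")
f=s["frame"][180:330,300:520,::-1];cv2.imwrite("pics/liftc.png",cv2.resize(f,None,fx=3,fy=3))
E
```

```text
down [535.1 230.1   6.2] w 91.9 F 0.0 [0.4 0.2 0. ] 15.6
grip [534.5 230.    5.6] w 65.5 F 30.0 [-0.7 -0.5  0.8] 16.1
lift [534.6 230.   12.1] w 65.8 F 30.0 [ 0.2 -0.3 -1.7] 16.5
mat [548.   4.   5.] w 65.7 F 30.0 [-0.6  0.3 -2.3] 21.0
```

View pics/liftc.png

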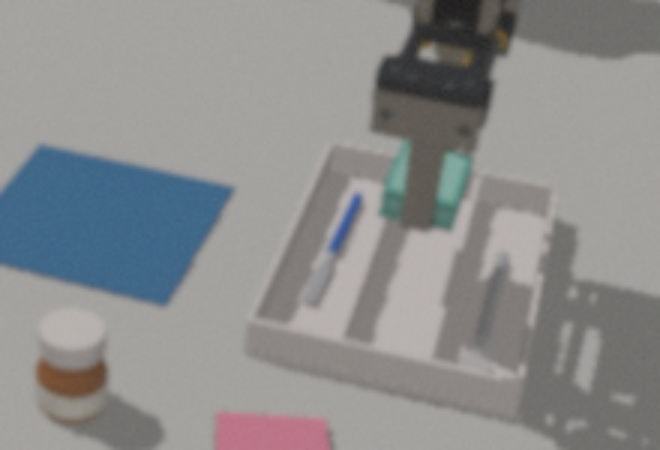

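The crop shows the whole pile lifted in the fingers (420,190), with the instruments undisturbed at (335,250) and (485,310). The wrist force of about -1.7 N matches three slabs. I'll lower the last fraction of a millimetre, release and measure again.

```bash
python3 - <<'E'
from h import *
st=lambda t:print(t,np.round(current_position(),1),"w",round(current_grip_width(),1),"F",round(current_grasp_force(),1),np.round(current_wrist_force(),1),round(current_time_s(),1))
move_linear([548,4,4.5],10);sleep(.1);st("set")
set_gripper(92);st("open");sleep(.3)
move_linear([548,4,90],100)
X=[548,4,24];v=look(X,0,60,25,"q");h,px=heights(v,maskhsv(GREEN),X);print("h",h,[rect(s,p,24).round(3).tolist() for s,p in zip(v,px)],current_time_s())
cv2.imwrite("pics/q.png",v[0]["frame"][20:320,150:550,::-1])
E
```

```text
set [548.1   4.    4.6] w 65.7 F 30.0 [-0.1 -0.   0.1] 21.3
open [548.    4.    4.5] w 92.1 F 0.0 [ 0.4 -0.1  0.1] 21.9
h 23.0 [[547.994, 3.805, 65.304, 47.686, 0.001], [547.959, 4.02, 65.44, 47.841, -0.012]] 25.2083
```

View pics/q.png

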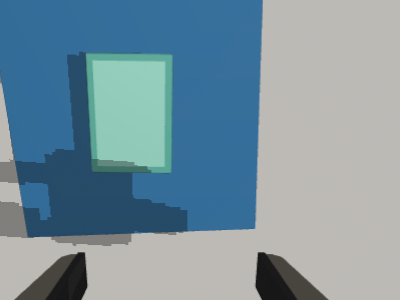

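The picture shows the pile flat and aligned on the mat at (130,113), fingers clear. Now the cross grip, tilt and insertion.

```bash
cat >> h.py <<'E'
st=lambda t:print(t,np.round(current_position(),1),"w",round(current_grip_width(),1),"F",round(current_grasp_force(),1),np.round(current_wrist_force(),1),round(current_time_s(),1))
BX=np.array([517.95,-239.93,0]);YW=-.0125
def pile_pose(t,zb,dx=0.,g=1.5):
    "TCP pose for tilt t with the lower end's lower edge at height zb, the pile centred between the end walls"
    s=np.sin(t);O=BX+Ro.from_euler('z',YW).apply([10.5*s+dx,0,0])+[0,0,zb+33*s];q=down(YW,t)
    return O-g*Ro.from_quat(q,scalar_first=True).as_matrix()[:,2],q
E
python3 - <<'E'
from h import *
for t in(0,.18):
  for z in (5,70):
    p,q=pile_pose(t,z);print(t,z,p.round(1),ik(p,q) is not None,Ro.from_quat(q,scalar_first=True).as_matrix()[:,2].round(2))
c=[548,3.9]
reach([*c,60],down(YW));move_linear([*c,4.5],60);set_gripper(40);st("grip")
move_linear([*c,10],25);st("lift");move_linear([*c,75],100)
p,q=pile_pose(0,72);move_linear(p,150)
p,q=pile_pose(.18,50);move_linear(p,40,q);sleep(.2);st("tilted")
s=snap("scene","tilt");f=s["frame"][150:270,160:320,::-1];cv2.imwrite("pics/tiltc.png",cv2.resize(f,None,fx=4,fy=4))
E
```

```text
0 5 [ 518.  -239.9    6.5] True [-0. -0. -1.]
0 70 [ 518.  -239.9   71.5] True [-0. -0. -1.]
0.18 5 [ 519.6 -240.    12.4] True [ 0.18 -0.   -0.98]
0.18 70 [ 519.6 -240.    77.4] True [ 0.18 -0.   -0.98]
grip [548.    3.8   4.5] w 47.9 F 30.0 [-0.5 -0.4  1. ] 27.4
lift [548.1   3.9  10.1] w 48.0 F 30.0 [-1.  -0.  -1.9] 27.8
tilted [ 520.4 -240.2   58. ] w 47.2 F 30.0 [-0.3  0.4 -1.8] 31.2
```

View pics/tiltc.png

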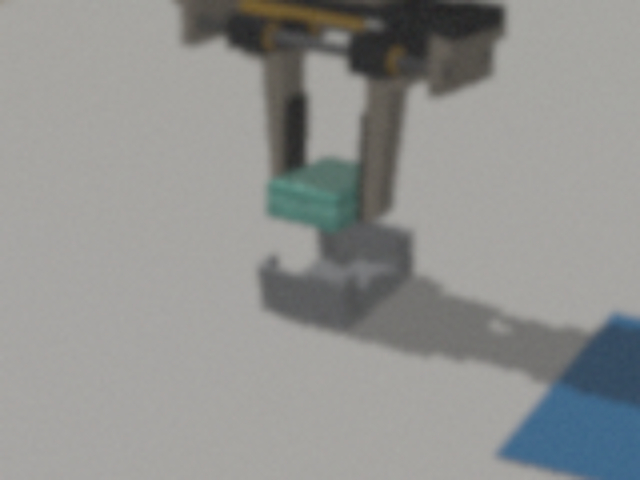

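The crop shows all three slabs still together in the fingers (315,195), above the box (335,270), far end down. Now inserting step by step with a force guard.

```bash
python3 - <<'E'
from h import *
f0=np.array(current_wrist_force());F=lambda:np.array(current_wrist_force())-f0
ok=True
for z in (36,31,28,25,22,19,16,13,10,8,6.5,5.8):
    p,q=pile_pose(.18,z);move_linear(p,20,q)
    if np.linalg.norm(F())>8: ok=False;st(("contact",z));break
sleep(.25);st("in");print(ok)
E
```

```text
in [ 519.6 -239.9   13.2] w 47.7 F 30.0 [ 0.4  0.3 -2.4] 35.6
True
```

```bash
python3 - <<'E'
from h import *
f0=np.array(current_wrist_force());F=lambda:np.array(current_wrist_force())-f0
ok=True
for t in np.arange(.15,-.01,-.03):
    p,q=pile_pose(max(t,0),5.8);move_linear(p,8,q);print(round(t,2),F().round(1))
    if np.linalg.norm(F())>10: ok=False;break
st("flat")
if ok:
    for z in(5.4,5.1,4.9):
        p,q=pile_pose(0,z);move_linear(p,8,q);sleep(.1);st(z)
        if F()[2]>1.5:break
s=snap("scene","flat");cv2.imwrite("pics/flatc.png",cv2.resize(s["frame"][150:270,160:320,::-1],None,fx=4,fy=4))
E
```

```text
0.15 [-0.3 -0.6  1.1]
0.12 [-0.3 -0.6  1. ]
0.09 [-0.5  0.2  0.9]
0.06 [-0.6 -0.6  0.8]
0.03 [-0.8  0.1  1.2]
0.0 [ 0.3 -0.4  0.5]
flat [ 518.1 -239.9    7.3] w 47.9 F 30.0 [ 0.7 -0.2 -1.8] 37.2
5.4 [ 517.9 -239.9    6.9] w 48.2 F 30.0 [ 0.5  0.3 -1.7] 37.6
5.1 [ 518.  -239.9    6.6] w 47.7 F 30.0 [ 0.4  0.1 -1.8] 37.9
4.9 [ 518.  -240.     6.5] w 47.6 F 30.0 [-0.7  0.6 -1.7] 38.3
```

View pics/flatc.png

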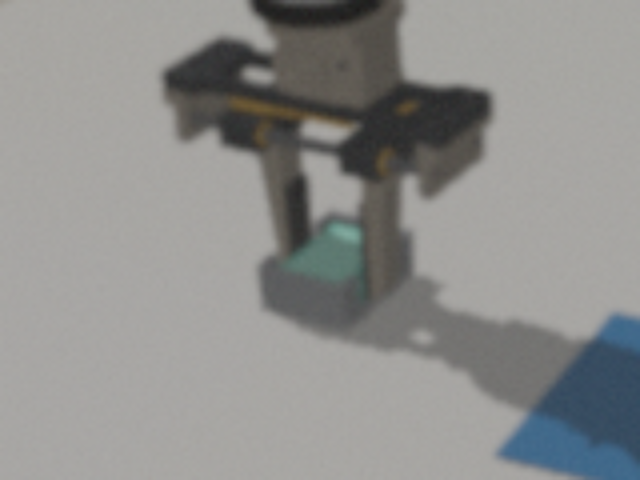

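The pile is flat inside the box at (330,255), but the wrist still carries its weight, so it has not reached the floor. I'll lower by touch.

```bash
python3 - <<'E'
from h import *
for z in np.arange(4.7,3.4,-.2):
    p,q=pile_pose(0,z);move_linear(p,8,q);sleep(.15);fz=np.mean([current_wrist_force()[2] for _ in range(3)]);print(round(z,1),round(fz,2))
    if fz>0: break
st("touch")
E
```

```text
4.7 4.45
touch [ 518.  -240.     6.5] w 47.7 F 30.0 [-2.1  1.8  4.4] 38.7
```

```bash
python3 - <<'E'
from h import *
set_gripper(64);sleep(.2);st("open")
p,q=pile_pose(0,90);move_linear(p,60)
X=[518,-240,26];v=look(X,0,60,25,"r");h,px=heights(v,maskhsv(GREEN),X);print("h",h,[rect(s,p,26).round(3).tolist() for s,p in zip(v,px)],current_time_s())
cv2.imwrite("pics/r.png",v[0]["frame"][20:320,150:550,::-1])
p=np.array(current_position());move_linear([p[0],p[1],150],150);st("up")
E
```

```text
open [ 518.  -239.9    6.2] w 64.0 F 0.0 [-0.1  0.2 -1.2] 39.4
h 25.0 [[518.159, -239.151, 65.748, 47.859, -0.014], [518.131, -238.886, 65.81, 47.865, -0.012]] 42.0917
up [ 438.  -215.6  149. ] w 63.8 F 0.0 [ 0.2 -0.3 -0.5] 42.8
```

View pics/r.png

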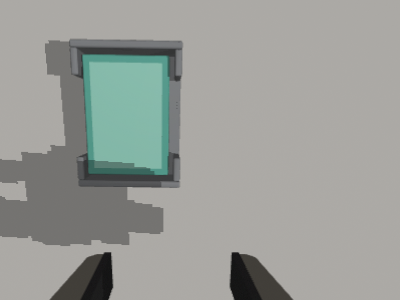

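The picture shows the pile lying flat in the box at (127,115), its top about 25–26 mm up, and its top slab within about 1 mm of the box's centre. The fingers are clear, so I'm handing in.

```bash
python3 -c "
from bench import *
print(sign_off())"
```

```text
the job is handed in; nothing more can be done
None
```

The three slabs lie flat together in the grey box, let go and within about 1 mm of its centre by the last camera check; I handed the job in at about 43 s, and the system returned no verdict.

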